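# Lay out a supply's parts for the dry fit

### The arm

A 6-joint arm with a two-finger parallel gripper is mounted at the origin on the work surface. World frame = base frame: x ahead of the robot, y to its left, z up, the work surface at z = 0. Lengths are in m, angles in rad, forces in N, time in s.
With the tool pointing down it reaches from about 0.3 to 0.75 m from the base axis. Payload 8.5 kg.
Tool frame: the origin (TCP) lies on the mounting face of the last link; the fingertips stand 173 mm ahead of it and the grasp point (between the pads) lies 155 mm ahead of it; z points along the fingers, y is the line along which they close (so a half turn about z gives the same grasp; the last joint's range is limited). The gripper opens to 85 mm and grips with 20 to 120 N. Pads are 22 mm wide; open, the fingers measure 114 mm over their backs; the gripper's body (76 mm by 85 mm) begins 54 mm behind the grasp point. The pads swing forward as they close: fully open they stand 13 mm farther back than shut.
Start: joints at [1, 0.381, 1.297, -0, 1.464, -0.215], TCP at [0.192, 0.516, 0.405] pointing down, gripper open.
Joint ranges: [-3.11, 3.11], [-0.89, 2.33], [0.22, 2.48], [-1.42, 4.56], [0.17, 2.85], [-2.88, 2.88]. Speed limits (rad/s): [2.39, 2.39, 3.14, 3.14, 3.14, 3.14].

### API

Orientations are given as a unit quaternion [x, y, z, w].
In Python, from workcell import monitor, cams, sign_off gives the robot as it stands.
- The arm moves only by the tool play_rows, never from a script. Its argument "deltas" is a list of rows, each a list of 3 entries, a list of its own where there are three numbers: the shift along the tool's x, y, z scaled (see below), then the turn, a rotation vector about the tool's x, y, z scaled (see below), then the closure, from -1 (fully open) to 1 (shut). A call has 1 to 8 rows; each row is the pose to reach, as a shift and turn from the pose commanded when the call began, along the tool's axes at that moment; what a row does not reach only later rows make up. The controller multiplies each number of a shift by 300 mm and each number of a turn by pi/4 rad. A row lasts 1/10 s, in which the tool goes at most 50 mm and 8.59 degrees, less where a joint would pass 70% of its speed; a pose out of reach is approached as far as the arm can. A call with a number of a shift or a turn outside -1 to 1 is refused whole. A call with a gripper value outside its range is refused whole. The fingers move at their own pace and stop on an object; the grip force is fixed at half the most. Time passes only in rows, so rows that repeat a pose let the fingers close. It gives the time, the measured TCP pose, the force, the opening and the grip force at its end, in the units of the state.
- monitor.read_state(): the state, without advancing time (a new reading comes with each control period).
- cams.camera(name): name is "scene" or "top"; returns the picture (384x512x3 uint8, blue, green, red); there is no depth.
- cams.calibration(name): a dict with "fx", "fy", "cx", "cy" (pixels), "cam_to_world" (4x4, takes a point from camera to world coordinates). Camera axes: x right, y up, looking along -z (the intrinsics and any distortion apply to the point x, -y, -z); pixel columns grow to the right and rows downward; lengths in m; the calibration is good to about 2 mm. A picture is of the moment at which its call begins. calibration takes no time and is no camera call.
- sign_off(): hands the job in; it is judged then, once.
The state is a dict: "t": time; "joint_positions": joint angles; "qd": joint speeds; "joint_torque": joint torques, N m; "ee_pos": TCP position; "orientation": TCP orientation; "wrist_force": force on the tool from outside, world axes, zero at the start; "wrist_torque": the same for the moment, N m; "finger_gap": opening from 0.0 (shut) to 1.0 (fully open); "finger_force": force on a finger pad.
Only numpy, scipy, OpenCV 4.12 (cv2) and the standard library are available. Lean on these libraries where they do the work, as an engineer would, in place of code of your own. Each camera call takes 0.05 s, during which the arm holds its last target. There are 200 camera calls.

### The job

Lay the four loose parts out on the three circuit boards for a dry fit: the finned heat sink squarely on top of the big square chip and the fan squarely on top of that heat sink, both centred; the capacitor standing upright on its board, midway between the two terminal blocks; and the ring choke lying flat on the transformer's board, centred on the printed circle to the left of the transformer (left as seen from the robot), not the one to its right. Let go of everything, and do not disturb the two small brass terminators that stand among the boards.

Things in the scene. Friction and masses are not known exactly. Their poses are not given: they have to be found in the camera images.
- heatsink_mid (a point): centre of the loose aluminium heat sink, a finned block 40 x 40 mm and 22 mm high, lying on its flat base with the fins up (this point is 11 mm above its underside); x runs along the fins, y across them, z up. It may be gripped across either pair of sides.
- fan_mid (a point): centre of the loose black square cooling fan, 40 x 40 mm and 15 mm high, lying flat (this point is 7.5 mm above its underside); x and y are parallel to its sides, z up. Both faces and its sides are flat and rigid.
- capacitor_mid (a point): centre of the loose capacitor, a black upright can 35 mm in diameter and 50 mm tall with a bare metal top (this point is 25 mm above its underside); z is its axis, up.
- choke_mid (a point): centre of the loose ring choke, a copper-wound ring 40 mm in outer diameter, 20 mm hole, 16 mm high, lying flat (this point is 8 mm above its underside); z is its axis, up. Grip it across the outside.
- chip_top (a point): centre of the top face of the big square chip (40 x 40 mm, its top 13 mm above the bench) on the fixed green processor board, 94 mm in x by 110 mm in y, top face 10 mm above the bench, its centre 18 mm along +y from here; a connector 6 mm high lies along its +y edge. x and y are parallel to the chip's sides; x points away from the robot (board yaw up to 0.3 rad), z up.
- filter_mid (a point): centre of the top face of the fixed green filter board (70 mm in x, 134 mm in y, 10 mm above the bench), midway between its two blue terminal blocks. These stand at y = +56 and -56 mm, each 30 mm in x, 14 mm in y, 20 mm high above the board: 98 mm are free between them. x points away from the robot (yaw up to 0.3 rad), z up.
- transformer_base (a point): centre of the top face of the fixed green transformer board (70 mm in x, 164 mm in y, 10 mm above the bench), under the yellow and steel transformer (40 x 36 mm, 34 mm high above the board). x points away from the robot (yaw up to 0.3 rad), +y to the left. 40 mm white circles are printed on it at y = +56 mm (left, for the choke) and y = -56 mm (stays empty).
- load_a_mid (a point): centre of a small loose brass terminator standing on the bench, 24 mm in diameter at the foot, 24 mm tall (this point is 12 mm above the bench). A bystander, to be left where it is.
- load_b_mid (a point): centre of a second terminator, the same as the first. A bystander, to be left where it is.
Not all that is in view belongs to the job. What is shaped like the part that bears choke_mid but purple is not meant.

How it is judged:
At the end, for the whole second after the job is handed in: Heat sink flat on the chip, fan flat on the heat sink: each centred within 10 mm, square within 0.2 rad. Capacitor on its board within 14 mm of midway between the blocks. Choke flat on its board within 13 mm (x and y) of the left circle. All upright within 0.1 rad, released, at rest (horizontal distance between heatsink_mid and chip_top below 0.01 m and z of heatsink_mid in the frame of chip_top between 0.008 and 0.014 m and (angle between the x axis of heatsink_mid and the x axis of chip_top, either way round below 0.2 rad or angle between the x axis of heatsink_mid and the y axis of chip_top, either way round below 0.2 rad) and horizontal distance between fan_mid and heatsink_mid below 0.01 m and z of fan_mid in the frame of heatsink_mid between 0.0155 and 0.0215 m and (angle between the x axis of fan_mid and the x axis of heatsink_mid, either way round below 0.2 rad or angle between the x axis of fan_mid and the y axis of heatsink_mid, either way round below 0.2 rad) and horizontal distance between capacitor_mid and filter_mid below 0.014 m and z of capacitor_mid in the frame of filter_mid between 0.022 and 0.028 m and y of choke_mid in the frame of transformer_base between 0.043 and 0.069 m and x of choke_mid in the frame of transformer_base between -0.013 and 0.013 m and z of choke_mid in the frame of transformer_base between 0.005 and 0.011 m and angle between each of heatsink_mid, fan_mid, capacitor_mid, choke_mid's own z axis and vertical below 0.1 rad and linear speed of each of heatsink, fan, capacitor, choke below 0.02 m/s); the robot touches nothing.
It fails at once if a brass terminator was disturbed (moved more than 20 mm or tipped over) (distance of any of load_a_mid, load_b_mid from where it was at the start of the episode above 0.02 m or angle between any of load_a_mid, load_b_mid's own z axis and vertical above 0.5 rad).
It also fails if it takes over 102 s, if anything falls off the work surface, if the arm or the gripper's body presses on something with over 40 N, if the wrist force passes 120 N, or if a joint passes its speed limit or range.

## Working session

There is one attempt and no reset: what is moved stays moved. The work goes in short steps, Python scripts to look and compute and a tool call to move; the robot and the scene stay as the last step left them, time stands still between calls to the robot, and variables do not carry over. Pictures are saved under pics/ and viewed, at most 14 in all, crops included, and the job is handed in when it is done.

Besides the shell and the picture viewer there is one more tool, called after "Emit:" as name(argument=value, ...) on one line, values as JSON. play_rows: Moves the arm, as the interface text tells. Shifts and turns lie within -1 to 1; 1 stands for 300 mm of shift or pi/4 rad of turn. Its arguments: {"type":"object","properties":{"deltas":{"type":"array"}},"required":["deltas"]}

```bash
ls; mkdir -p pics
python3 - <<'E'
from workcell import monitor,cams
import cv2
for n in("scene","top"):
    cv2.imwrite(f"pics/{n}0.png",cams.camera(n)); c=cams.calibration(n); print(n,c)
s=monitor.read_state(); print(s)
E
```

```text
pics
scene {'fx': 355.07381236623075, 'fy': 355.07381236623075, 'cx': 257.4414798910927, 'cy': 198.4798614124317, 'cam_to_world': array([[ 0.53577067, -0.45483808,  0.71138745,  1.09826335],
       [ 0.84436124,  0.29057067, -0.4501364 , -0.36894897],
       [-0.00196915,  0.84183787,  0.53972689,  0.50869794],
       [ 0.        ,  0.        ,  0.        ,  1.        ]])}
top {'fx': 487.2010516350743, 'fy': 487.2010516350743, 'cx': 256.4413058298752, 'cy': 188.4964791891269, 'cam_to_world': array([[-0.09463227,  0.96858257, -0.2299838 ,  0.28674957],
       [-0.99549939, -0.09324776,  0.01690643, -0.00329236],
       [-0.0050702 ,  0.23054863,  0.9730476 ,  1.05299538],
       [ 0.        ,  0.        ,  0.        ,  1.        ]])}
{'t': 0.1, 'joint_positions': array([ 9.99678786e-01,  3.81111636e-01,  1.29817044e+00,  1.82574539e-05,
        1.46361766e+00, -2.15316197e-01]), 'qd': array([ 0.00100761, -0.0003321 , -0.00292397,  0.0001459 , -0.00042093,
        0.00021398]), 'joint_torque': array([ 3.55755845e-03, -4.49228418e+01, -2.31655258e+01, -2.59051230e-04,
        3.71488524e-03, -1.02901666e-05]), 'ee_pos': array([0.19156964, 0.51550629, 0.4041874 ]), 'orientation': array([ 1.76964699e-01,  9.84216982e-01, -6.00188546e-04, -2.58795985e-04]), 'wrist_force': array([-0.32069222,  0.29828973, -0.16248285]), 'wrist_torque': array([-0.01219462, -0.02192528, -0.02536109]), 'finger_force': 0.0, 'finger_gap': 1.0003228455075055}
```

View pics/top0.png

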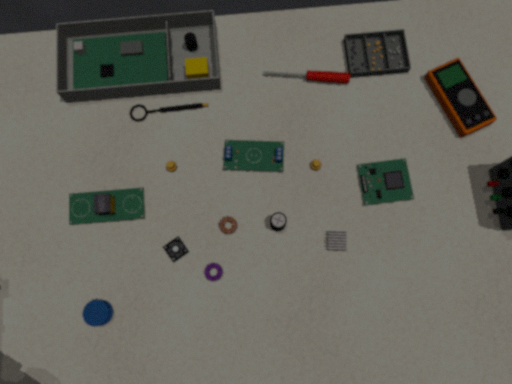

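View pics/scene0.png

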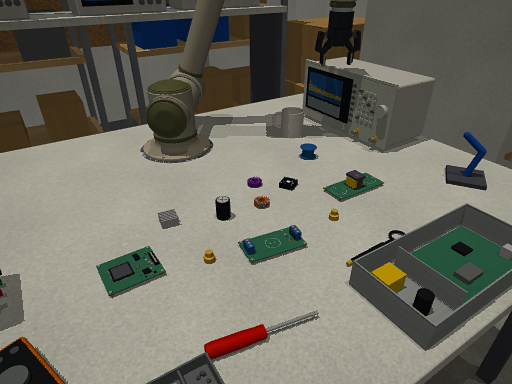

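The top view shows the transformer board at (107,206), the filter board at (254,156), the processor board at (385,182), the heat sink at (336,241), the fan at (176,249), the copper choke at (228,225), the capacitor at (278,221), and the brass terminators at (171,166) and (316,165).

```bash
cat > h.py <<'E'
import numpy as np,cv2
from workcell import monitor,cams
def ray(n,px,z):
    c=cams.calibration(n);T=c["cam_to_world"];px=np.atleast_2d(np.asarray(px,float))
    d=np.c_[(px[:,0]-c["cx"])/c["fx"],-(px[:,1]-c["cy"])/c["fy"],-np.ones(len(px))]@T[:3,:3].T
    o=T[:3,3]; return (o+d*((z-o[2])/d[:,2])[:,None])[:,:2]
def biggest(m,box):
    x0,y0,x1,y1=box;k=np.zeros(m.shape,np.uint8);k[y0:y1,x0:x1]=m[y0:y1,x0:x1]
    cs,_=cv2.findContours(k,cv2.RETR_EXTERNAL,cv2.CHAIN_APPROX_NONE)
    return max(cs,key=cv2.contourArea)[:,0,:]
def rect(n,c,z):
    w=ray(n,c,z); return cv2.minAreaRect((w*1000).astype(np.float32))
E
python3 - <<'E'
from h import *
im=cams.camera("top");hsv=cv2.cvtColor(im,cv2.COLOR_BGR2HSV)
H,S,V=cv2.split(hsv)
g=((H>55)&(H<95)&(S>80)).astype(np.uint8)*255
g=cv2.morphologyEx(g,cv2.MORPH_CLOSE,np.ones((5,5)))
for k,b in dict(trafo=(60,180,150,230),filt=(215,135,292,178),proc=(350,150,420,210)).items():
    print(k,rect("top",biggest(g,b),.01))
dark=(V<70).astype(np.uint8)*255
for k,b,z in(("fan",(155,230,198,268),.015),("cap",(262,205,294,238),.03)):
    print(k,rect("top",biggest(dark,b),z))
bg=np.median(im[225:260,295:322].reshape(-1,3),0);print(bg, V[241,325:347])
hs=(V<0.82*bg.max()).astype(np.uint8)*255;hs=cv2.morphologyEx(hs,cv2.MORPH_CLOSE,np.ones((5,5)))
print("hs",rect("top",biggest(hs,(318,222,356,258)),.022))
o=((S>110)&(H<25)).astype(np.uint8)*255
for k,b,z in(("choke",(212,210,244,240),.012),("la",(160,155,182,178),.012),("lb",(305,155,327,175),.012)):
    c=biggest(o,b);print(k,rect("top",c,z),ray("top",c.mean(0),z))
big=lambda b,f,n:cv2.imwrite(n,cv2.resize(im[b[1]:b[3],b[0]:b[2]],None,fx=f,fy=f,interpolation=cv2.INTER_CUBIC))
a=cv2.resize(im[135:275,60:240],None,fx=4,fy=4,interpolation=cv2.INTER_CUBIC);cv2.imwrite("pics/L.png",a)
a=cv2.resize(im[135:265,215:415],None,fx=4,fy=4,interpolation=cv2.INTER_CUBIC);cv2.imwrite("pics/R.png",a)
E
```

```text
trafo ((526.1456909179688, 308.52581787109375), (159.2132568359375, 66.41891479492188), 89.3622055053711)
filt ((609.9251708984375, -21.692977905273438), (129.49533081054688, 66.41192626953125), 82.31936645507812)
proc ((522.4603271484375, -304.279052734375), (90.97762298583984, 106.59477233886719), 2.2760202884674072)
fan ((417.1885681152344, 162.81504821777344), (41.2255744934082, 38.936771392822266), 30.012649536132812)
cap ((446.56341552734375, -52.52385330200195), (36.87006378173828, 22.604162216186523), 52.45078659057617)
[109. 118. 120.] [ 90  82  79  82  90  92  92  89  85  85  86  86  86  88  91  88  87  87
  88  87  91 105]
hs ((401.8712463378906, -175.52627563476562), (45.25055694580078, 40.366493225097656), 84.52716827392578)
choke ((458.1637268066406, 47.39859390258789), (30.265989303588867, 30.584810256958008), 85.1512451171875) [[0.45818807 0.04802881]]
la ((603.2046508789062, 161.58787536621094), (19.999282836914062, 21.101381301879883), 86.99553680419922) [[0.60245584 0.16265918]]
lb ((574.7592163085938, -157.1016845703125), (19.979766845703125, 20.94841194152832), 83.09174346923828) [[ 0.57506995 -0.15676058]]
```

View pics/L.png

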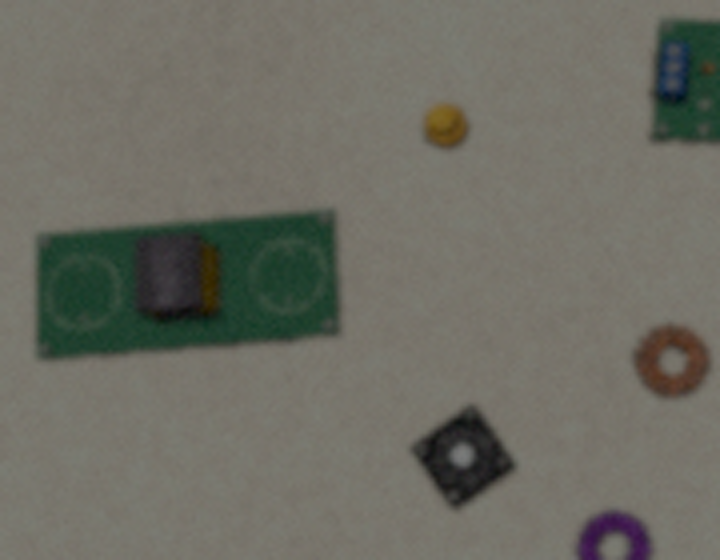

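View pics/R.png

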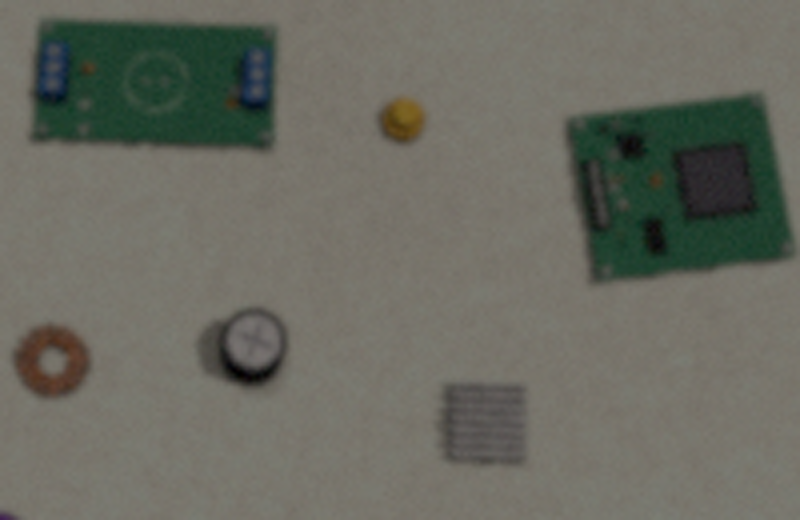

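```bash
cat >> h.py <<'E'
from scipy.spatial.transform import Rotation as Rn
def plan(*ts):
    "targets (x mm,y mm,z mm,theta deg) -> row shifts/turns from current pose"
    s=monitor.read_state();p=s["ee_pos"];R=Rn.from_quat(s["orientation"])
    Y=R.as_matrix()[:,1];print("now",np.round(p*1000,1),"th",round(np.degrees(np.arctan2(Y[1],Y[0])),1),"gap",round(s["finger_gap"],3),"t",round(s["t"],2),"ff",round(s["finger_force"],1))
    for x,y,z,th in ts:
        t=np.radians(th);c,sn=np.cos(t),np.sin(t)
        D=np.array([[-sn,c,0],[c,sn,0],[0,0,-1.]]).T
        if np.linalg.det(D)<0: D[:,0]*=-1
        d=R.inv().apply(np.array([x,y,z])/1000-p)/.3; r=(R.inv()*Rn.from_matrix(D)).as_rotvec()/(np.pi/4)
        print((x,y,z,th),np.round(d,3).tolist(),np.round(r,3).tolist())
E
python3 - <<'E'
from h import *
f=lambda u,v,x0,y0:((u+.5)/4-.5+x0,(v+.5)/4-.5+y0)
for k,p,z in(("choke",f(672,360,60,135),.016),("circL",f(82,293,60,135),.01),("circR",f(289,275,60,135),.01),("fan",f(463,456,60,135),.015),
 ("cap",f(255,338,215,135),.05),("filt",f(155,82,215,135),.01),("hs",f(484,424,215,135),.022),("chip",f(716,181,215,135),.013)):
    print(k,(ray("top",p,z)*1000).round(1))
c=[f(*q,215,135) for q in((676,152),(743,143),(757,210),(690,219))]
print("chiprect",cv2.minAreaRect((ray("top",c,.013)*1000).astype(np.float32)))
plan((458,47,300,25),(458,47,300,0))
E
```

```text
choke [[458.3  47.9]]
circL [[526.9 365.9]]
circR [[526.1 252.9]]
fan [[417.6 162.9]]
cap [[454.1 -60. ]]
filt [[610.3 -21.8]]
hs [[ 401.3 -177.5]]
chip [[ 523.  -323.6]]
chiprect ((523.0841674804688, -323.86199951171875), (38.40702819824219, 37.621063232421875), 2.358184337615967)
now [191.6 515.5 404.3] th 69.6 gap 1.001 t 0.15 ff 0.0
(458, 47, 300, 25) [-1.377, -1.154, 0.348] [-0.001, 0.0, 0.991]
(458, 47, 300, 0) [-1.377, -1.154, 0.348] [-0.001, 0.001, 1.547]
```

Emit:
play_rows(deltas=[[[-0.7, -0.58, 0.17], [0, 0, 0.8], -1], [[-0.7, -0.58, 0.17], [0, 0, 0.8], -1], [[-0.7, -0.58, 0.17], [0, 0, 0.8], -1], [[-0.7, -0.58, 0.17], [0, 0, 0.8], -1], [[-0.7, -0.58, 0.17], [0, 0, 0.8], -1], [[-0.7, -0.58, 0.17], [0, 0, 0.8], -1], [[-0.7, -0.58, 0.17], [0, 0, 0.8], -1], [[-0.7, -0.58, 0.17], [0, 0, 0.8], -1]])

```text
t: 0.95
ee_pos: [0.328, 0.2791, 0.3537]
orientation: [0.473, 0.881, 0.0, -0.0]
wrist_force: [0.6, 1.2, 0.2]
finger_gap: 1.006
finger_force: 0.0
```

```bash
python3 -c "
from h import *
plan((458,48,250,0))"
```

```text
now [328.  279.1 353.7] th 33.5 gap 1.006 t 0.95 ff 0.0
(458, 48, 250, 0) [-0.882, -0.064, 0.346] [-0.0, -0.0, 0.745]
```

Emit:
play_rows(deltas=[[[-0.882, -0.064, 0.346], [0, 0, 0.745], -1], [[-0.882, -0.064, 0.346], [0, 0, 0.745], -1], [[-0.882, -0.064, 0.346], [0, 0, 0.745], -1], [[-0.882, -0.064, 0.346], [0, 0, 0.745], -1], [[-0.882, -0.064, 0.346], [0, 0, 0.745], -1], [[-0.882, -0.064, 0.346], [0, 0, 0.745], -1], [[-0.882, -0.064, 0.346], [0, 0, 0.745], -1], [[-0.882, -0.064, 0.346], [0, 0, 0.745], -1]])

```text
t: 1.75
ee_pos: [0.4584, 0.049, 0.2497]
orientation: [0.706, 0.708, -0.0, -0.0]
wrist_force: [0.5, 0.9, 0.0]
finger_gap: 1.0
finger_force: 0.0
```

```bash
python3 -c "
from h import *
plan((458,48,174,0))"
```

```text
now [458.4  49.  249.7] th 0.1 gap 1.0 t 1.75 ff 0.0
(458, 48, 174, 0) [-0.003, -0.001, 0.252] [-0.001, -0.0, 0.002]
```

Emit:
play_rows(deltas=[[[-0.003, 0, 0.15], [0, 0, 0], -1], [[-0.003, 0, 0.22], [0, 0, 0], -1], [[-0.003, 0, 0.252], [0, 0, 0], -1], [[-0.003, 0, 0.252], [0, 0, 0], -1], [[-0.003, 0, 0.252], [0, 0, 0], 1], [[-0.003, 0, 0.252], [0, 0, 0], 1], [[-0.003, 0, 0.252], [0, 0, 0], 1], [[-0.003, 0, 0.252], [0, 0, 0], 1]])

```text
t: 2.55
ee_pos: [0.4584, 0.0475, 0.1757]
orientation: [0.706, 0.708, 0.001, 0.001]
wrist_force: [-2.1, 1.7, 13.2]
finger_gap: 0.464
finger_force: 58.7
```

Emit:
play_rows(deltas=[[[0, 0, 0], [0, 0, 0], 1], [[0, 0, 0], [0, 0, 0], 1], [[0, 0, 0], [0, 0, 0], 1], [[0, 0, 0], [0, 0, 0], 1], [[0, 0, -0.1], [0, 0, 0], 1], [[0, 0, -0.2], [0, 0, 0], 1], [[0, 0, -0.3], [0, 0, 0], 1], [[0, 0, -0.3], [0, 0, 0], 1]])

```text
t: 3.35
ee_pos: [0.4587, 0.0474, 0.2678]
orientation: [0.707, 0.708, 0.002, 0.003]
wrist_force: [0.1, -0.8, -1.1]
finger_gap: 0.461
finger_force: 61.0
```

```bash
python3 -c "
from h import *
plan((526.8,365.5,264,-0.6),(490,206,264,0))"
```

```text
now [458.7  47.4 267.8] th 0.1 gap 0.461 t 3.35 ff 61.0
(526.8, 365.5, 264, -0.6) [1.06, 0.229, 0.013] [0.009, 0.001, 0.015]
(490, 206, 264, 0) [0.529, 0.105, 0.013] [0.009, 0.001, 0.002]
```

Emit:
play_rows(deltas=[[[0.9, 0.195, 0.01], [0.008, 0, 0.01], 1], [[0.9, 0.195, 0.01], [0.008, 0, 0.01], 1], [[0.9, 0.195, 0.01], [0.008, 0, 0.01], 1], [[0.9, 0.195, 0.01], [0.008, 0, 0.01], 1], [[0.9, 0.195, 0.01], [0.008, 0, 0.01], 1], [[0.9, 0.195, 0.01], [0.008, 0, 0.01], 1], [[0.9, 0.195, 0.01], [0.008, 0, 0.01], 1], [[0.9, 0.195, 0.01], [0.008, 0, 0.01], 1]])

```text
t: 4.15
ee_pos: [0.5161, 0.3176, 0.2604]
orientation: [0.709, 0.705, -0.003, -0.002]
wrist_force: [0.3, -0.6, -0.9]
finger_gap: 0.46
finger_force: 61.0
```

```bash
python3 -c "
from h import *
plan((526.8,365.5,240,-0.6),(526.8,365.5,188,-0.6))"
```

```text
now [516.1 317.6 260.4] th -0.3 gap 0.46 t 4.15 ff 61.0
(526.8, 365.5, 240, -0.6) [0.16, 0.035, 0.067] [-0.01, 0.001, 0.006]
(526.8, 365.5, 188, -0.6) [0.16, 0.037, 0.241] [-0.01, 0.001, 0.006]
```

Emit:
play_rows(deltas=[[[0.16, 0.035, 0.067], [-0.01, 0, 0.006], 1], [[0.16, 0.035, 0.067], [-0.01, 0, 0.006], 1], [[0.16, 0.035, 0.067], [-0.01, 0, 0.006], 1], [[0.16, 0.035, 0.067], [-0.01, 0, 0.006], 1], [[0.16, 0.035, 0.067], [-0.01, 0, 0.006], 1]])

```text
t: 4.65
ee_pos: [0.5272, 0.3642, 0.2418]
orientation: [0.711, 0.703, 0.001, 0.001]
wrist_force: [0.2, -0.4, 0.5]
finger_gap: 0.466
finger_force: 61.0
```

```bash
python3 -c "
from h import *
plan((526.8,365.5,187.5,-0.6))"
```

```text
now [527.2 364.2 241.8] th -0.7 gap 0.466 t 4.65 ff 61.0
(526.8, 365.5, 187.5, -0.6) [0.004, -0.002, 0.181] [0.003, -0.0, -0.002]
```

Emit:
play_rows(deltas=[[[0.004, 0, 0.1], [0, 0, 0], 1], [[0.004, 0, 0.15], [0, 0, 0], 1], [[0.004, 0, 0.17], [0, 0, 0], 1], [[0.004, 0, 0.181], [0, 0, 0], 1], [[0.004, 0, 0.181], [0, 0, 0], 1], [[0.004, 0, 0.181], [0, 0, 0], 1]])

```text
t: 5.25
ee_pos: [0.5274, 0.3666, 0.1878]
orientation: [0.711, 0.703, 0.001, 0.001]
wrist_force: [0.1, -0.4, -1.4]
finger_gap: 0.464
finger_force: 61.0
```

Emit:
play_rows(deltas=[[[0, 0, 0], [0, 0, 0], -1], [[0, 0, 0], [0, 0, 0], -1], [[0, 0, 0], [0, 0, 0], -1], [[0, 0, 0], [0, 0, 0], -1], [[0, 0, 0], [0, 0, 0], -1], [[0, 0, -0.15], [0, 0, 0], -1], [[0, 0, -0.3], [0, 0, 0], -1], [[0, 0, -0.4], [0, 0, 0], -1]])

```text
t: 6.05
ee_pos: [0.527, 0.3667, 0.3101]
orientation: [0.711, 0.703, 0.002, 0.001]
wrist_force: [0.5, 0.4, -0.2]
finger_gap: 1.002
finger_force: 0.0
```

```bash
python3 -c "
from h import *
plan((465,100,300,-3),(401.3,-177.5,300,-5.4))"
```

```text
now [527.  366.7 310.1] th -0.6 gap 1.002 t 6.05 ff 0.0
(465, 100, 300, -3) [-0.891, -0.197, 0.031] [0.006, -0.002, 0.053]
(401.3, -177.5, 300, -5.4) [-1.818, -0.399, 0.029] [0.006, -0.002, 0.106]
```

Emit:
play_rows(deltas=[[[-0.9, -0.2, 0.03], [0, 0, 0.053], -1], [[-0.9, -0.2, 0.03], [0, 0, 0.053], -1], [[-0.9, -0.2, 0.03], [0, 0, 0.053], -1], [[-0.9, -0.2, 0.03], [0, 0, 0.053], -1], [[-0.9, -0.2, 0.03], [0, 0, 0.053], -1], [[-0.9, -0.2, 0.03], [0, 0, 0.053], -1]])

```text
t: 6.65
ee_pos: [0.463, 0.0947, 0.2979]
orientation: [0.726, 0.688, 0.0, 0.001]
wrist_force: [0.8, 0.5, 0.3]
finger_gap: 0.999
finger_force: 0.0
```

```bash
python3 -c "
from h import *
plan((401.3,-177.5,250,-5.4))"
```

```text
now [463.   94.7 297.9] th -3.1 gap 0.999 t 6.65 ff 0.0
(401.3, -177.5, 250, -5.4) [-0.917, -0.156, 0.16] [0.002, 0.0, 0.051]
```

Emit:
play_rows(deltas=[[[-0.917, -0.156, 0.16], [0, 0, 0.051], -1], [[-0.917, -0.156, 0.16], [0, 0, 0.051], -1], [[-0.917, -0.156, 0.16], [0, 0, 0.051], -1], [[-0.917, -0.156, 0.16], [0, 0, 0.051], -1], [[-0.917, -0.156, 0.16], [0, 0, 0.051], -1], [[-0.917, -0.156, 0.16], [0, 0, 0.051], -1], [[-0.917, -0.156, 0.16], [0, 0, 0.051], -1], [[-0.917, -0.156, 0.16], [0, 0, 0.051], -1]])

```text
t: 7.45
ee_pos: [0.4027, -0.1752, 0.2497]
orientation: [0.74, 0.673, 0.001, 0.0]
wrist_force: [-0.5, 1.0, 0.0]
finger_gap: 1.002
finger_force: 0.0
```

Run:
```python
from h import *
plan((401.3,-177.5,178,-5.4))
im=cams.camera("top")
cv2.imwrite("pics/t2.png",cv2.resize(im[130:280,60:260],None,fx=4,fy=4,interpolation=cv2.INTER_CUBIC))
```

```text
now [ 402.7 -175.2  249.7] th -5.4 gap 1.002 t 7.45 ff 0.0
(401.3, -177.5, 178, -5.4) [-0.008, -0.004, 0.239] [0.002, -0.001, -0.0]
```

View pics/t2.png

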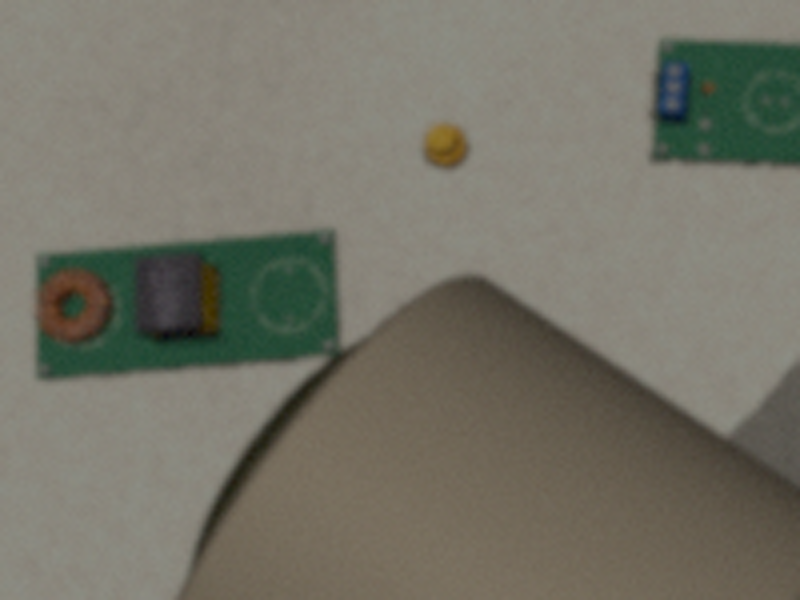

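The choke lies flat on the left circle, at (74,305) against the circle's (82,313), and the shift is mostly parallax. Next is gripping the heat sink.

Emit:
play_rows(deltas=[[[-0.008, -0.004, 0.15], [0, 0, 0], -1], [[-0.008, -0.004, 0.2], [0, 0, 0], -1], [[-0.008, -0.004, 0.242], [0, 0, 0], -1], [[-0.008, -0.004, 0.242], [0, 0, 0], -1], [[-0.008, -0.004, 0.242], [0, 0, 0], 1], [[-0.008, -0.004, 0.242], [0, 0, 0], 1], [[-0.008, -0.004, 0.242], [0, 0, 0], 1], [[-0.008, -0.004, 0.242], [0, 0, 0], 1]])

```text
t: 8.3
ee_pos: [0.4017, -0.1771, 0.178]
orientation: [0.739, 0.674, 0.001, 0.001]
wrist_force: [-0.2, 2.2, 9.7]
finger_gap: 0.449
finger_force: 60.7
```

Emit:
play_rows(deltas=[[[0, 0, 0], [0, 0, 0], 1], [[0, 0, 0], [0, 0, 0], 1], [[0, 0, 0], [0, 0, 0], 1], [[0, 0, -0.1], [0, 0, 0], 1], [[0, 0, -0.2], [0, 0, 0], 1], [[0, 0, -0.3], [0, 0, 0], 1], [[0, 0, -0.3], [0, 0, 0], 1]])

```text
t: 9.0
ee_pos: [0.4018, -0.1774, 0.2704]
orientation: [0.739, 0.674, 0.001, 0.004]
wrist_force: [-0.9, 0.2, -1.9]
finger_gap: 0.447
finger_force: 61.0
```

Run:
```python
from h import *
plan((523.2,-323.3,240,2.3))
im=cams.camera("top");hsv=cv2.cvtColor(im,cv2.COLOR_BGR2HSV);H,S,V=cv2.split(hsv)
c=biggest(((S>90)&(H<20)).astype(np.uint8)*255,(64,192,90,220));print("choke",rect("top",c,.02),ray("top",c.mean(0),.02))
```

```text
now [ 401.8 -177.4  270.4] th -5.3 gap 0.447 t 9.0 ff 61.0
(523.2, -323.3, 240, 2.3) [-0.446, 0.447, 0.106] [0.009, 0.006, -0.169]
choke ((529.1395874023438, 366.0649108886719), (37.640869140625, 35.29560470581055), 84.5169448852539) [[0.52914653 0.36685741]]
```

Emit:
play_rows(deltas=[[[-0.446, 0.447, 0.1], [0.006, 0.005, -0.169], 1], [[-0.446, 0.447, 0.1], [0.006, 0.005, -0.169], 1], [[-0.446, 0.447, 0.1], [0.006, 0.005, -0.169], 1], [[-0.446, 0.447, 0.1], [0.006, 0.005, -0.169], 1], [[-0.446, 0.447, 0.1], [0.006, 0.005, -0.169], 1], [[-0.446, 0.447, 0.1], [0.006, 0.005, -0.169], 1], [[-0.446, 0.447, 0.1], [0.006, 0.005, -0.169], 1]])

```text
t: 9.75
ee_pos: [0.5221, -0.3221, 0.2366]
orientation: [0.693, 0.721, 0.0, -0.004]
wrist_force: [0.6, 0.4, -0.4]
finger_gap: 0.454
finger_force: 61.0
```

Run:
```python
from h import *
plan((523.2,-323.3,192,2.3))
```

```text
now [ 522.1 -322.1  236.6] th 2.3 gap 0.454 t 9.75 ff 61.0
(523.2, -323.3, 192, 2.3) [-0.005, 0.004, 0.149] [-0.006, -0.007, 0.0]
```

Emit:
play_rows(deltas=[[[-0.005, 0.004, 0.08], [-0.005, -0.006, 0], 1], [[-0.005, 0.004, 0.12], [-0.005, -0.006, 0], 1], [[-0.005, 0.004, 0.14], [-0.005, -0.006, 0], 1], [[-0.005, 0.004, 0.149], [-0.005, -0.006, 0], 1], [[-0.005, 0.004, 0.149], [-0.005, -0.006, 0], 1], [[-0.005, 0.004, 0.149], [-0.005, -0.006, 0], 1]])

```text
t: 10.35
ee_pos: [0.5238, -0.3242, 0.1932]
orientation: [0.693, 0.721, 0.0, 0.001]
wrist_force: [-0.3, -0.9, -1.7]
finger_gap: 0.453
finger_force: 61.0
```

Run:
```python
from h import *
plan((523.2,-323.3,191,2.3))
```

```text
now [ 523.8 -324.2  193.2] th 2.3 gap 0.453 t 10.35 ff 61.0
(523.2, -323.3, 191, 2.3) [0.003, -0.002, 0.007] [0.002, 0.002, -0.0]
```

Emit:
play_rows(deltas=[[[0.002, -0.001, 0.007], [0, 0, 0], 1], [[0.002, -0.001, 0.007], [0, 0, 0], 1], [[0.002, -0.001, 0.007], [0, 0, 0], -1], [[0.002, -0.001, 0.007], [0, 0, 0], -1], [[0.002, -0.001, 0.007], [0, 0, 0], -1], [[0.002, -0.001, 0.007], [0, 0, 0], -1], [[0.002, -0.001, 0.007], [0, 0, 0], -1], [[0.002, -0.001, -0.15], [0, 0, 0], -1]])

```text
t: 11.15
ee_pos: [0.5226, -0.323, 0.2327]
orientation: [0.693, 0.721, 0.0, -0.005]
wrist_force: [-0.0, -0.6, 0.5]
finger_gap: 1.0
finger_force: 0.0
```

Emit:
play_rows(deltas=[[[0, 0, -0.15], [0, 0, 0], -1], [[0.2, 0, -0.25], [0, 0, 0], -1], [[0.9, -0.1, -0.25], [0, 0, -0.3], -1], [[0.9, -0.2, -0.25], [0, 0, -0.3], -1], [[0.9, -0.2, -0.25], [0, 0, -0.3], -1], [[0.9, -0.2, -0.25], [0, 0, -0.3], -1], [[0.9, -0.2, -0.25], [0, 0, -0.3], -1]])

```text
t: 11.85
ee_pos: [0.451, -0.0536, 0.3126]
orientation: [0.603, 0.798, 0.0, 0.0]
wrist_force: [-0.2, -0.6, -0.3]
finger_gap: 0.999
finger_force: 0.0
```

Run:
```python
from h import *
plan((417.5,162.9,280,30))
im=cams.camera("top")
cv2.imwrite("pics/t3.png",cv2.resize(im[140:230,330:430],None,fx=6,fy=6,interpolation=cv2.INTER_CUBIC))
```

```text
now [451.  -53.6 312.6] th 15.9 gap 0.999 t 11.85 ff 0.0
(417.5, 162.9, 280, 30) [0.725, 0.09, 0.108] [0.001, 0.001, -0.314]
```

View pics/t3.png

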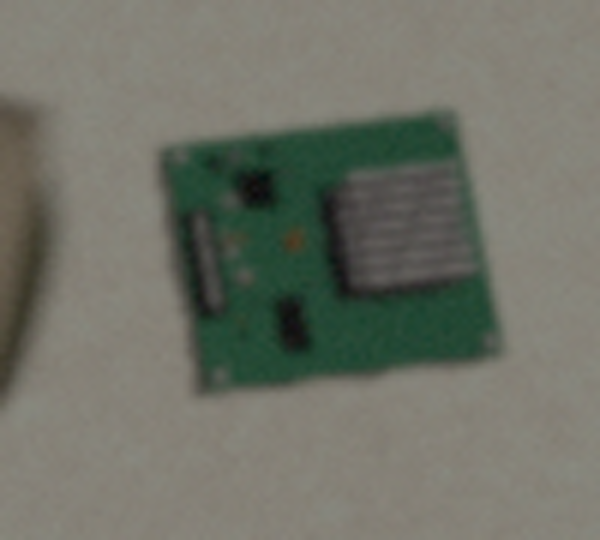

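The heat sink sits flat on the chip with its fins aligned to the board. Its top-face corners in the crop are about (335,175), (458,163), (477,274) and (350,290).

Emit:
play_rows(deltas=[[[0.725, 0.09, 0.15], [0, 0, -0.314], -1], [[0.725, 0.09, 0.15], [0, 0, -0.314], -1], [[0.725, 0.09, 0.15], [0, 0, -0.314], -1], [[0.725, 0.09, 0.15], [0, 0, -0.314], -1], [[0.725, 0.09, 0.15], [0, 0, -0.314], -1], [[0.725, 0.09, 0.15], [0, 0, -0.314], -1], [[0.725, 0.09, 0.15], [0, 0, -0.314], -1]])

```text
t: 12.6
ee_pos: [0.4194, 0.1606, 0.2672]
orientation: [0.5, 0.866, -0.0, 0.001]
wrist_force: [0.6, 0.1, 0.2]
finger_gap: 0.998
finger_force: 0.0
```

Run:
```python
from h import *
c=np.array([(335,175),(458,163),(477,274),(350,290)])
print("hs",cv2.minAreaRect((ray("top",(c+.5)/6-.5+[330,140],.035)*1000).astype(np.float32)))
plan((417.5,162.9,176,30))
```

```text
hs ((523.0654296875, -324.8868713378906), (42.726531982421875, 46.32757568359375), 0.24240577220916748)
now [419.4 160.6 267.2] th 30.0 gap 0.998 t 12.6 ff 0.0
(417.5, 162.9, 176, 30) [0.01, -0.002, 0.304] [0.001, 0.002, -0.0]
```

Emit:
play_rows(deltas=[[[0.01, -0.002, 0.15], [0, 0, 0], -1], [[0.01, -0.002, 0.25], [0, 0, 0], -1], [[0.01, -0.002, 0.304], [0, 0, 0], -1], [[0.01, -0.002, 0.304], [0, 0, 0], -1], [[0.01, -0.002, 0.304], [0, 0, 0], 1], [[0.01, -0.002, 0.304], [0, 0, 0], 1], [[0.01, -0.002, 0.304], [0, 0, 0], 1], [[0.01, -0.002, 0.304], [0, 0, 0], 1]])

```text
t: 13.4
ee_pos: [0.4177, 0.1627, 0.1771]
orientation: [0.5, 0.866, 0.001, 0.002]
wrist_force: [-0.7, -1.2, 7.4]
finger_gap: 0.448
finger_force: 59.7
```

Emit:
play_rows(deltas=[[[0, 0, 0], [0, 0, 0], 1], [[0, 0, 0], [0, 0, 0], 1], [[0, 0, 0], [0, 0, 0], 1], [[0, 0, -0.1], [0, 0, 0], 1], [[0, 0, -0.2], [0, 0, 0], 1], [[0, 0, -0.35], [0, 0, 0], 1], [[0, 0, -0.35], [0, 0, 0], 1]])

```text
t: 14.1
ee_pos: [0.4179, 0.163, 0.2859]
orientation: [0.5, 0.866, 0.003, 0.005]
wrist_force: [-1.0, 0.8, -1.2]
finger_gap: 0.448
finger_force: 61.1
```

Run:
```python
from h import *
plan((523.2,-324,260,2.3),(470,-70,280,16))
```

```text
now [417.9 163.  285.9] th 29.9 gap 0.448 t 14.1 ff 61.1
(523.2, -324, 260, 2.3) [-1.581, -0.507, 0.089] [0.014, 0.003, 0.614]
(470, -70, 280, 16) [-0.76, -0.237, 0.021] [0.014, 0.005, 0.31]
```

Emit:
play_rows(deltas=[[[-0.76, -0.237, 0.015], [0.008, 0.003, 0.31], 1], [[-0.76, -0.237, 0.015], [0.008, 0.003, 0.31], 1], [[-0.76, -0.237, 0.015], [0.008, 0.003, 0.31], 1], [[-0.76, -0.237, 0.015], [0.008, 0.003, 0.31], 1], [[-0.76, -0.237, 0.015], [0.008, 0.003, 0.31], 1], [[-0.76, -0.237, 0.015], [0.008, 0.003, 0.31], 1]])

```text
t: 14.7
ee_pos: [0.4703, -0.0742, 0.2764]
orientation: [0.604, 0.797, -0.002, -0.001]
wrist_force: [-0.1, 1.4, -0.8]
finger_gap: 0.45
finger_force: 61.2
```

Run:
```python
from h import *
plan((523.2,-324,265,2.3))
```

```text
now [470.3 -74.2 276.4] th 15.7 gap 0.45 t 14.7 ff 61.2
(523.2, -324, 265, 2.3) [-0.849, -0.055, 0.039] [-0.006, 0.002, 0.298]
```

Emit:
play_rows(deltas=[[[-0.849, -0.055, 0.039], [-0.003, 0, 0.298], 1], [[-0.849, -0.055, 0.039], [-0.003, 0, 0.298], 1], [[-0.849, -0.055, 0.039], [-0.003, 0, 0.298], 1], [[-0.849, -0.055, 0.039], [-0.003, 0, 0.298], 1], [[-0.849, -0.055, 0.039], [-0.003, 0, 0.298], 1], [[-0.849, -0.055, 0.039], [-0.003, 0, 0.298], 1], [[-0.849, -0.055, 0.039], [-0.003, 0, 0.298], 1], [[-0.849, -0.055, 0.039], [-0.003, 0, 0.298], 1]])

```text
t: 15.5
ee_pos: [0.5236, -0.3181, 0.2646]
orientation: [0.691, 0.723, -0.001, -0.002]
wrist_force: [-0.2, -0.3, -1.0]
finger_gap: 0.445
finger_force: 61.1
```

Run:
```python
from h import *
plan((523.2,-324,217,2.3))
```

```text
now [ 523.6 -318.1  264.6] th 2.6 gap 0.445 t 15.5 ff 61.1
(523.2, -324, 217, 2.3) [-0.02, -0.001, 0.159] [-0.005, -0.001, 0.007]
```

Emit:
play_rows(deltas=[[[0, 0, 0.05], [-0.003, 0, 0.003], 1], [[0, 0, 0.08], [-0.003, 0, 0.003], 1], [[0, 0, 0.1], [-0.003, 0, 0.003], 1], [[0, 0, 0.1], [-0.003, 0, 0.003], 1], [[0, 0, 0.1], [-0.003, 0, 0.003], 1]])

```text
t: 16.0
ee_pos: [0.5237, -0.3194, 0.2352]
orientation: [0.692, 0.722, -0.0, -0.0]
wrist_force: [-0.2, 0.1, 0.6]
finger_gap: 0.45
finger_force: 61.1
```

Run:
```python
from h import *
plan((523.2,-324,212.5,2.3))
```

```text
now [ 523.7 -319.4  235.2] th 2.5 gap 0.45 t 16.0 ff 61.1
(523.2, -324, 212.5, 2.3) [-0.015, -0.002, 0.076] [-0.001, 0.001, 0.003]
```

Emit:
play_rows(deltas=[[[-0.015, -0.002, 0.03], [0, 0, 0.003], 1], [[-0.015, -0.002, 0.05], [0, 0, 0.003], 1], [[-0.015, -0.002, 0.066], [0, 0, 0.003], 1], [[-0.015, -0.002, 0.076], [0, 0, 0.003], 1], [[-0.015, -0.002, 0.076], [0, 0, 0.003], 1], [[-0.015, -0.002, 0.076], [0, 0, 0.003], 1]])

```text
t: 16.6
ee_pos: [0.523, -0.3242, 0.2122]
orientation: [0.693, 0.721, -0.001, -0.0]
wrist_force: [-1.4, 1.3, 2.8]
finger_gap: 0.445
finger_force: 61.4
```

Run:
```python
from h import *
plan((523.2,-324,212,2.3))
```

```text
now [ 523.  -324.2  212.2] th 2.3 gap 0.445 t 16.6 ff 61.4
(523.2, -324, 212, 2.3) [0.001, 0.001, 0.001] [-0.001, 0.001, -0.0]
```

Light contact (about 3 N), so release, rise and go to the capacitor.

Emit:
play_rows(deltas=[[[0, 0, 0], [0, 0, 0], -1], [[0, 0, 0], [0, 0, 0], -1], [[0, 0, 0], [0, 0, 0], -1], [[0, 0, 0], [0, 0, 0], -1], [[0, 0, 0], [0, 0, 0], -1], [[0, 0, -0.15], [0, 0, 0], -1], [[0, 0, -0.3], [0, 0, 0], -1], [[0, 0, -0.4], [0, 0, 0], -1]])

```text
t: 17.4
ee_pos: [0.5232, -0.3241, 0.3353]
orientation: [0.693, 0.721, -0.0, 0.001]
wrist_force: [-0.3, -0.1, 0.5]
finger_gap: 0.998
finger_force: 0.0
```

Run:
```python
from h import *
plan((454.1,-60,300,-7.7))
```

```text
now [ 523.2 -324.1  335.3] th 2.3 gap 0.998 t 17.4 ff 0.0
(454.1, -60, 300, -7.7) [0.889, -0.195, 0.115] [0.002, 0.003, 0.222]
```

Emit:
play_rows(deltas=[[[0.889, -0.195, 0.115], [0, 0, 0.222], -1], [[0.889, -0.195, 0.115], [0, 0, 0.222], -1], [[0.889, -0.195, 0.115], [0, 0, 0.222], -1], [[0.889, -0.195, 0.115], [0, 0, 0.222], -1], [[0.889, -0.195, 0.115], [0, 0, 0.222], -1], [[0.889, -0.195, 0.115], [0, 0, 0.222], -1], [[0.889, -0.195, 0.115], [0, 0, 0.222], -1], [[0.889, -0.195, 0.115], [0, 0, 0.222], -1]])

```text
t: 18.2
ee_pos: [0.4543, -0.06, 0.2979]
orientation: [0.753, 0.658, -0.0, 0.0]
wrist_force: [0.2, -0.4, -0.0]
finger_gap: 1.003
finger_force: 0.0
```

Run:
```python
from h import *
plan((454.1,-60,188,-7.7))
im=cams.camera("scene"); i0=cv2.imread("pics/scene0.png")
print(ray("scene",(222.5,199),.05))
a=cv2.resize(i0[185:225,205:245],None,fx=8,fy=8,interpolation=cv2.INTER_CUBIC)
b=cv2.resize(im[220:300,90:170],None,fx=4,fy=4,interpolation=cv2.INTER_CUBIC)
t=cams.camera("top");cv2.imwrite("pics/c1.png",np.hstack([a,b,]))
```

```text
now [454.3 -60.  297.9] th -7.6 gap 1.003 t 18.2 ff 0.0
(454.1, -60, 188, -7.7) [0.0, -0.0, 0.366] [-0.0, 0.001, 0.001]
[[ 0.45068166 -0.05796807]]
```

View pics/c1.png

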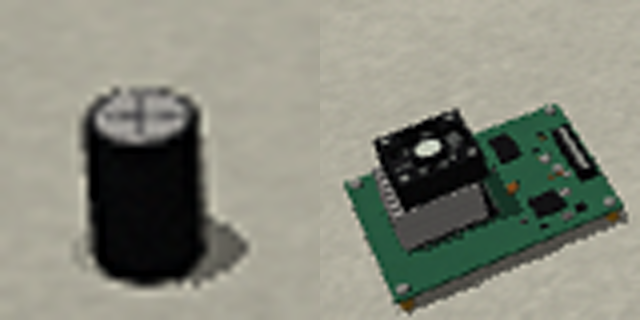

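The fan sits squarely on the heat sink. The capacitor's top centre is at crop (143,116), which matches the top-view estimate within about 4 mm. Gripping it now.

Emit:
play_rows(deltas=[[[0, 0, 0.15], [0, 0, 0], -1], [[0, 0, 0.27], [0, 0, 0], -1], [[0, 0, 0.34], [0, 0, 0], -1], [[0, 0, 0.366], [0, 0, 0], -1], [[0, 0, 0.366], [0, 0, 0], -1], [[0, 0, 0.366], [0, 0, 0], 1], [[0, 0, 0.366], [0, 0, 0], 1], [[0, 0, 0.366], [0, 0, 0], 1]])

```text
t: 19.1
ee_pos: [0.4541, -0.0602, 0.1886]
orientation: [0.753, 0.658, -0.0, 0.001]
wrist_force: [-0.1, 0.0, 0.2]
finger_gap: 0.516
finger_force: 0.0
```

Emit:
play_rows(deltas=[[[0, 0, 0], [0, 0, 0], 1], [[0, 0, 0], [0, 0, 0], 1], [[0, 0, 0], [0, 0, 0], 1], [[0, 0, 0], [0, 0, 0], 1], [[0, 0, -0.1], [0, 0, 0], 1], [[0, 0, -0.2], [0, 0, 0], 1], [[0, 0, -0.3], [0, 0, 0], 1], [[0, 0, -0.3], [0, 0, 0], 1]])

```text
t: 19.9
ee_pos: [0.4544, -0.0601, 0.2812]
orientation: [0.753, 0.658, 0.001, 0.003]
wrist_force: [-0.9, 0.1, -1.2]
finger_gap: 0.393
finger_force: 59.9
```

Run:
```python
from h import *
plan((610.1,-21.8,265,-7.7))
```

```text
now [454.4 -60.1 281.2] th -7.7 gap 0.393 t 19.9 ff 59.9
(610.1, -21.8, 265, -7.7) [0.196, 0.497, 0.056] [0.008, 0.003, 0.0]
```

Emit:
play_rows(deltas=[[[0.196, 0.497, 0.03], [0.005, 0.002, 0], 1], [[0.196, 0.497, 0.03], [0.005, 0.002, 0], 1], [[0.196, 0.497, 0.03], [0.005, 0.002, 0], 1], [[0.196, 0.497, 0.05], [0.005, 0.002, 0], 1], [[0.196, 0.497, 0.05], [0.005, 0.002, 0], 1], [[0.196, 0.497, 0.05], [0.005, 0.002, 0], 1], [[0.196, 0.497, 0.05], [0.005, 0.002, 0], 1]])

```text
t: 20.6
ee_pos: [0.6087, -0.0221, 0.2627]
orientation: [0.753, 0.658, -0.001, -0.002]
wrist_force: [0.5, -0.3, -0.8]
finger_gap: 0.39
finger_force: 60.1
```

Run:
```python
from h import *
plan((610.1,-21.8,200,-7.7))
```

```text
now [608.7 -22.1 262.7] th -7.7 gap 0.39 t 20.6 ff 60.1
(610.1, -21.8, 200, -7.7) [0.001, 0.006, 0.209] [-0.007, -0.001, -0.001]
```

Emit:
play_rows(deltas=[[[0.001, 0.004, 0.1], [-0.004, 0, 0], 1], [[0.001, 0.004, 0.16], [-0.004, 0, 0], 1], [[0.001, 0.004, 0.19], [-0.004, 0, 0], 1], [[0.001, 0.004, 0.2], [-0.004, 0, 0], 1], [[0.001, 0.004, 0.205], [-0.004, 0, 0], 1], [[0.001, 0.004, 0.205], [-0.004, 0, 0], 1], [[0.001, 0.004, 0.205], [-0.004, 0, 0], 1]])

```text
t: 21.3
ee_pos: [0.6107, -0.0216, 0.2019]
orientation: [0.753, 0.658, 0.0, -0.0]
wrist_force: [-0.2, 0.8, -0.3]
finger_gap: 0.395
finger_force: 60.1
```

Run:
```python
from h import *
plan((610.1,-21.8,199,-7.7));s=monitor.read_state();print(s["wrist_force"],s["orientation"])
```

```text
now [610.7 -21.6 201.9] th -7.7 gap 0.395 t 21.3 ff 60.1
(610.1, -21.8, 199, -7.7) [-0.001, -0.002, 0.01] [-0.0, -0.001, 0.0]
[-0.15834928  0.75211639 -0.28186761] [ 7.52960823e-01  6.58065154e-01  2.36465451e-04 -4.43117392e-04]
```

Emit:
play_rows(deltas=[[[0, -0.001, 0.01], [0, 0, 0], 1], [[0, -0.001, 0.01], [0, 0, 0], 1], [[0, -0.001, 0.01], [0, 0, 0], 1]])

```text
t: 21.6
ee_pos: [0.6105, -0.0214, 0.1987]
orientation: [0.753, 0.658, 0.0, -0.0]
wrist_force: [-0.3, -0.8, 5.2]
finger_gap: 0.394
finger_force: 60.5
```

Emit:
play_rows(deltas=[[[0, 0, 0], [0, 0, 0], -1], [[0, 0, 0], [0, 0, 0], -1], [[0, 0, 0], [0, 0, 0], -1], [[0, 0, 0], [0, 0, 0], -1], [[0, 0, 0], [0, 0, 0], -1], [[0, 0, -0.15], [0, 0, 0], -1], [[0, 0, -0.3], [0, 0, 0], -1], [[0, 0, -0.5], [0, 0, 0], -1]])

```text
t: 22.4
ee_pos: [0.6102, -0.0216, 0.3391]
orientation: [0.753, 0.658, -0.001, -0.002]
wrist_force: [-0.2, 0.5, -0.1]
finger_gap: 1.0
finger_force: 0.0
```

Emit:
play_rows(deltas=[[[0, -0.9, -0.1], [0, 0, 0], -1], [[0, -0.9, -0.1], [0, 0, 0], -1], [[0, -0.9, -0.1], [0, 0, 0], -1], [[0, -0.9, -0.1], [0, 0, 0], -1], [[0, -0.9, -0.1], [0, 0, 0], -1], [[0, -0.9, -0.1], [0, 0, 0], -1], [[0, -0.9, -0.1], [0, 0, 0], -1], [[0, -0.9, -0.1], [0, 0, 0], -1]])

```text
t: 23.2
ee_pos: [0.3432, 0.0144, 0.3689]
orientation: [0.753, 0.658, 0.0, -0.0]
wrist_force: [0.2, 1.0, -0.6]
finger_gap: 1.0
finger_force: 0.0
```

Run:
```python
from h import *
t=cams.camera("top");s=cams.camera("scene")
cv2.imwrite("pics/f1.png",cv2.resize(t[135:235,60:420],None,fx=2.2,fy=2.2,interpolation=cv2.INTER_CUBIC))
cv2.imwrite("pics/f2.png",cv2.resize(s[150:310,90:400],None,fx=2.5,fy=2.5,interpolation=cv2.INTER_CUBIC))
cv2.imwrite("pics/f3.png",np.hstack([cv2.resize(t[140:220,b:b+80],(390,390),interpolation=cv2.INTER_CUBIC) for b in(215,345)]))
```

```text
(no output)
```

View pics/f2.png

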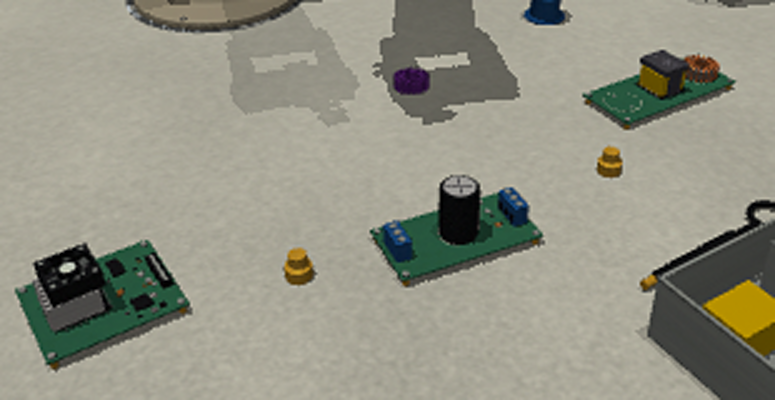

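View pics/f3.png

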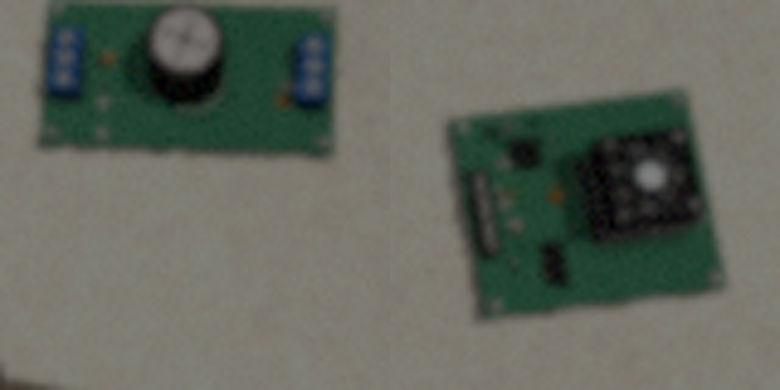

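Everything is placed and upright. The capacitor's top is at crop (186,40) and the fan's hub at (651,176). One numeric check, then I'll hand in.

Run:
```python
from h import *
f=lambda u,v,x:((u+.5)/4.875-.5+x,(v+.5)/4.875-.5+140)
cap=ray("top",f(186,40,215),.06)*1000;fan=ray("top",f(261,176,345),.05)*1000
print(cap,fan)
if np.hypot(*(cap[0]-[610.1,-21.8]))<8 and np.hypot(*(fan[0]-[523.2,-324]))<8:
    from workcell import sign_off; print(sign_off())
```

```text
[[611.16050395 -21.16326404]] [[ 522.76435469 -323.19445439]]
the job is handed in; nothing more can be done
None
```

I placed all four parts, released them and handed the job in at about 23 s of the 102 s allowed; in the images each sits within about 3 mm of its target, and the terminators were left untouched.

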